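Fit the last leg of a child's stool

TASK

The little stool lies upside down on the bench with one leg still missing: take its matching leg, shouldered just like the ones already fitted, out of the drying rack, and push its tenon fully home in the open slanted bore, so that its shoulder sits down on the bevelled batten, then let go of it. Leave the other turned pieces standing in the rack and do not disturb the other things on the bench.

Things in the scene. Friction and masses are not known exactly. Their poses are not given: they have to be found in the camera images.
- leg: loose stool leg of light wood, 178 mm long, 60 g. Origin: centre of the tenon's end; +z runs along the leg to its foot end. Tenon z 0-28 mm, 16 mm thick (first 5 mm taper from 10 mm); square shoulder at z = 28 mm; straight round shaft 24 mm thick to z = 178 mm. Starts upright, tenon down, in one hole of the rack, shoulder on the rack's top (foot end 195 mm above the bench, the tallest piece there)
- rack: fixed drying rack: brownish wooden block 250 mm (its x) x 64 mm (its y) x 45 mm high, origin at the centre of its underside. Three upright blind holes 17.5 mm wide, 30 mm deep in its top, at x = -80, 0, +80 mm on its centre line, hold the leg, the dowel and the coat peg in any order
- stool: child's stool, fixed, upside down on a 3 mm rubber mat. Origin on the bench under the seat's centre, x along the seat (300 x 200 mm, its underside 27 mm above the bench). Across each end a darker batten, 44 mm high at its ridge, bevelled 25 deg outwards, carries two legs 130 mm apart, square to the bevel. At the +x end both are fitted; at the -x end (towards the robot) only one
- socket (a point): centre of the open bore's mouth on the bevel of the stool's -x batten, 61.5 mm above the bench, at x = -100, y = +65 or -65 mm in the stool's frame. +z points out along the bore, 25 deg from vertical, leaning to its -x end; y is level, along the batten. Bore 17.5 mm wide, 30 mm deep. Leg home: its origin at z = -28 mm here, its z along this z. Let go, it stays, leaning up to 4 deg by play
- fitted_top (a point): centre of the foot end (upper end, 197 mm above the bench) of the leg already fitted beside the open bore, 130 mm from it along the batten; this fixed leg shows 150 mm of 24 mm shaft above the bevel, like the two at the far end, and the new leg ends up parallel to it
- dowel: plain thin dowel of light wood, 16 mm in diameter and 150 mm long, without a shoulder, upright in another hole of the rack; origin at the centre of its lower end. To be left alone
- coat_peg: turned coat peg of light wood, 112 mm long with a 38 mm mushroom head and the same 16 mm tenon, upright in the rack's remaining hole; origin at the centre of its lower end. To be left alone
- sanding_block: cork sanding block 65 x 110 x 30 mm lying on the stool's upward-facing underside between the battens; origin at the centre of its underside. To be left alone
- hammer: hammer 290 mm long lying on the bench to the right, handle along its x axis, origin under its middle. To be left alone
- glue: white glue bottle, 60 mm wide and 170 mm tall, standing towards the back; origin at the centre of its underside. To be left alone
- log_round: short piece of branch with bark, 62 mm wide and 56 mm tall, standing on end to the right; origin at the centre of its underside. To be left alone
- tape_measure: tape measure 68 x 36 x 62 mm standing on the bench near the robot; origin at the centre of its underside. To be left alone

How it is judged:
By the outcome, as a careful person would: the job done as asked, in the order asked, and still so for the second after the job is handed in, with the robot touching nothing.
It also fails if it takes over 48 s, if anything falls off the work surface, if the arm or the gripper's body presses on something with over 40 N, if the wrist force passes 120 N, or if a joint passes its speed limit or range.

ROBOT

A 7-joint arm with a two-finger parallel gripper is mounted at the origin on the work surface. World frame = base frame: x ahead of the robot, y to its left, z up, the work surface at z = 0. Lengths are in m, angles in rad, forces in N, time in s.
With the tool pointing down it reaches from about 0.425 to 0.875 m from the base axis. Payload 4.7 kg.
Tool frame: the origin (TCP) lies on the centre line of the jaws, within the pads' length; the fingertips stand 22 mm ahead of it and the grasp point (between the pads) lies 3 mm ahead of it; z points along the fingers, y is the direction in which the jaws open and shut (so a half turn about z gives the same grasp; the last joint's range is limited). The gripper opens to 87 mm and grips with 3 to 60 N. Pads are 19 mm wide; open, the fingers measure 117 mm over their backs; the gripper's body (75 mm by 190 mm) begins 51 mm behind the grasp point.
Start: joints at [1.27, 0.321, -0.07, 1.45, 0.023, 1.371, -0.057], TCP at [0.201, -0.618, 0.245] pointing down, gripper open.
Joint ranges: [-2.86, 2.86], [-0.3, 2.09], [-1.38, 1.24], [0.06, 2.45], [-1.56, 4.7], [0.09, 2.05], [-2.69, 2.69]. Speed limits (rad/s): [2.57, 2.57, 3.14, 3.14, 3.14, 3.14, 3.14].

INTERFACE

Orientations are given as a rotation vector (axis times angle).
In Python, from bench import ctrl, imaging, close_job, finder gives the robot as it stands. The module is installed in compiled form; this text tells all that it offers.
- The arm moves only by the shell command python3 -m jog 'ROWS' [FORCE]. ROWS is JSON, a list that holds one entry, the list of rows, each a list of 7 numbers: the shift along the tool's x, y, z in cm, then the turn, a rotation vector about the tool's x, y, z in degrees, then the finger opening in cm, from 0 to 8.7. In form: [[[dx, dy, dz, ax, ay, az, claw], ...]]. A call has 1 to 12 rows; each row shifts and turns the commanded pose from where the row before left it, along the tool's axes as they then stand; what a row does not reach is not made up. A row lasts 1/10 s, in which the tool goes at most 50 mm and 8.59 degrees, less where a joint would pass 70% of its speed; a pose out of reach is approached as far as the arm can. A call is refused whole if a number of a shift passes 5 or a number of a turn 8.59, either way. A call with a gripper value outside its range is refused whole. The fingers move at their own pace and stop on an object; FORCE is the grip in N (left out, the last holds). Time passes only in rows, so rows that do not move let the fingers close. It gives the time, the measured TCP pose, the force and the opening at its end, in the units of the state.
- ctrl.get_state(): the state, without advancing time (a new reading comes with each control period).
- imaging.get_image(name): name is "scene" or "top" or "wrist"; returns a dict with "frame" (384x512x3 uint8, red, green, blue), "intrinsics" (3x3 intrinsics, pixels), "pose" (4x4, takes a point from camera to world coordinates). Camera axes: x right, y down, z forward; pixel columns grow to the right and rows downward; lengths in m; the calibration is good to about 2 mm. A picture is of the moment at which its call begins. There is no depth.
- close_job(): hands the job in, once; it reports no verdict.
Trained networks look in the newest picture that a camera, given by its name, has taken for a name from the list of things; names that differ only in an ending like _2 or _b are one class to them, and where a whole thing is asked for, a point or a joint stands for the part that bears it (a point fixed in the world has none). Each returns a list of dicts, best first, with "conf" (0 to 1); they miss things now and then, are a little off and sometimes report something else, mostly with a low value. They report only what shows in the picture. A call takes as long as a camera call.
- finder.trace(label, camera): "region" (384x512 bool, what is visible of it) and "point" ([row, column] as shares, 0 to 1, of the picture: columns of its width, rows of its height, amid what is visible of it).
- finder.spot_point(label, camera): "point" ([row, column] as shares, 0 to 1, of the picture: columns of its width, rows of its height: a listed point, or the origin of a listed thing).
The state is a dict: "time": time; "joint_positions": joint angles; "qd": joint speeds; "joint_torque": joint torques, N m; "position": TCP position; "tool_rot": TCP orientation; "ft_force": force on the tool from outside, world axes, zero at the start; "torque": the same for the moment, N m; "grip_width": opening from 0.0 (shut) to 1.0 (fully open).
Only numpy, scipy, OpenCV 4.12 (cv2) and the standard library are available. Lean on these libraries where they do the work, as an engineer would, in place of code of your own. Each camera call takes 0.05 s, during which the arm holds its last target. There are 200 camera calls.

## Working session

There is one attempt and no reset: what is moved stays moved. The work goes in short steps, Python scripts to look and compute and a shell command to move; the robot and the scene stay as the last step left them, time stands still between calls to the robot, and variables do not carry over. Pictures are saved under pics/ and viewed, about 8 in all and at most 12, crops included, and the job is handed in when it is done.

```bash
mkdir -p pics
cat > h.py <<'E'
import numpy as np, cv2
from scipy.spatial.transform import Rotation as R
from bench import ctrl, imaging, finder
def shot(n,f=None):
    d=imaging.get_image(n)
    if f: cv2.imwrite('pics/'+f,d['frame'][:,:,::-1])
    return d
def ray(d,rc):
    h,w=d['frame'].shape[:2]; T=d['pose']
    v=np.linalg.inv(d['intrinsics'])@[rc[1]*w,rc[0]*h,1]
    return T[:3,3],T[:3,:3]@v
def atz(d,rc,z):
    o,v=ray(d,rc); return o+v*(z-o[2])/v[2]
def proj(d,p):
    T=d['pose'];q=d['intrinsics']@(T[:3,:3].T@(np.array(p)-T[:3,3]));return q[:2]/q[2]
def tri(L):
    A=np.zeros((3,3));b=np.zeros(3)
    for o,v in L:
        v=v/np.linalg.norm(v);P=np.eye(3)-np.outer(v,v);A+=P;b+=P@o
    return np.linalg.solve(A,b)
E
python3 - <<'E'
from h import *
np.set_printoptions(precision=4,suppress=True)
s=ctrl.get_state();print(s['time'],s['position'],s['tool_rot'],s['ft_force'])
for n in ['scene','top']:
    d=shot(n,n+'0.png');print(n,d['pose'][:3,3])
    for l,z in [('leg',.017),('rack',0),('stool',0),('socket',.0615),('fitted_top',.197),('dowel',.015),('coat_peg',.015),('sanding_block',.03),('glue',0),('tape_measure',0),('log_round',0),('hammer',0)]:
        for r in finder.spot_point(l,n)[:2]: print(l,round(r['conf'],2),np.array(r['point'])*[384,512],atz(d,r['point'],z))
E
cd pics; python3 -c "
import cv2;cv2.imwrite('both.png',cv2.resize(cv2.vconcat([cv2.imread('scene0.png'),cv2.imread('top0.png')]),None,fx=.78,fy=.78))"
```

```text
0.0 [ 0.201  -0.6176  0.2434] [-3.1009 -0.4922  0.0007] [-0.3067 -0.1746  0.2232]
scene [1.0881 0.5373 1.138 ]
leg 0.55 [278.016  382.4128] [0.4154 0.2353 0.017 ]
leg 0.47 [306.7008 334.592 ] [0.5787 0.2194 0.017 ]
rack 0.81 [294.6048 355.6864] [ 0.5009  0.2227 -0.    ]
stool 0.88 [226.7136 219.4944] [ 0.669  -0.1831  0.    ]
socket 0.18 [277.9008 379.4944] [0.448  0.2424 0.0615]
fitted_top 0.7 [142.5024 242.3808] [ 0.5195 -0.2686  0.197 ]
dowel 0.76 [304.5888 335.5136] [0.5717 0.2159 0.015 ]
coat_peg 0.76 [290.3808 356.608 ] [0.4978 0.2194 0.015 ]
sanding_block 0.74 [227.0976 215.5008] [ 0.6902 -0.1699  0.03  ]
glue 0.84 [329.7024 260.1984] [0.7675 0.1476 0.    ]
tape_measure 0.65 [240.6912 336.7936] [0.4208 0.0641 0.    ]
log_round 0.63 [140.8896 244.3776] [ 0.3899 -0.4398  0.    ]
hammer 0.96 [142.8096 217.7024] [ 0.4709 -0.4874  0.    ]
hammer 0.45 [226.2144 212.48  ] [ 0.6849 -0.1972  0.    ]
top [ 0.4458 -0.1253  1.405 ]
leg 0.56 [235.392  204.5952] [0.4262 0.0533 0.017 ]
leg 0.51 [237.6192 153.1904] [0.4158 0.2278 0.017 ]
rack 0.73 [215.1168 154.4192] [0.4929 0.231  0.    ]
stool 0.97 [167.5008 277.8112] [ 0.667  -0.1942  0.    ]
fitted_top 0.63 [235.5072 156.6208] [0.426  0.1721 0.197 ]
fitted_top 0.48 [210.5088 307.8144] [ 0.5077 -0.2758  0.197 ]
dowel 0.41 [188.6976 154.0096] [0.5833 0.2324 0.015 ]
coat_peg 0.52 [212.3136 152.5248] [0.5018 0.2341 0.015 ]
sanding_block 0.62 [167.0016 274.7904] [ 0.6638 -0.1823  0.03  ]
sanding_block 0.23 [240.1152 203.6224] [0.4105 0.0544 0.03  ]
glue 0.79 [135.7824 183.296 ] [0.7741 0.1408 0.    ]
tape_measure 0.65 [239.6928 204.3904] [0.4112 0.0557 0.    ]
log_round 0.62 [248.7168 341.504 ] [ 0.388  -0.4173  0.    ]
hammer 0.7 [234.0864 369.5104] [ 0.4398 -0.5145  0.    ]
```

View pics/both.png

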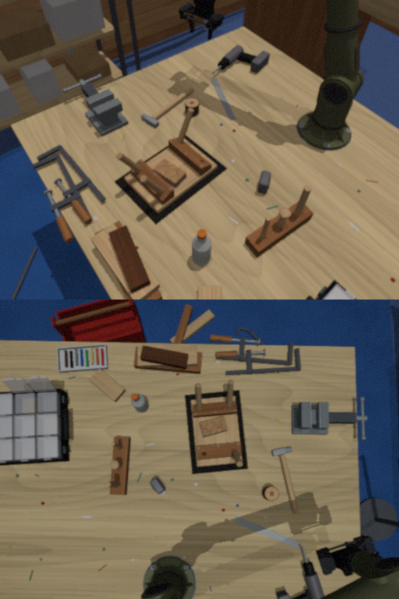

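```bash
cat >> h.py <<'E'
np.set_printoptions(precision=4,suppress=True)
def down(yaw,tilt=0):  # tool x along yaw heading, z down; tilt: fingertips lean toward +x heading
    return R.from_euler('z',yaw)*R.from_euler('x',np.pi)*R.from_euler('y',tilt)
def go(p,rot,n=None):
    "turn-first delta: total shift in start tool axes (cm), turn (deg)"
    s=ctrl.get_state();R0=R.from_rotvec(s['tool_rot'])
    d=R0.inv().apply(np.array(p)-s['position'])*100
    t=np.degrees((R0.inv()*rot).as_rotvec())
    print('t',s['time'],'shift cm',d,'turn deg',t,'grip',s['grip_width'],'F',s['ft_force'])
E
python3 - <<'E'
from h import *
d=shot('wrist')
s=ctrl.get_state();T=np.eye(4);T[:3,:3]=R.from_rotvec(s['tool_rot']).as_matrix();T[:3,3]=s['position']
print(np.linalg.inv(T)@d['pose'],d['intrinsics'])
print(down(.05,.436).as_matrix())
go((.42,-.13,.36),down(0.05))
E
```

```text
[[-0.0002 -0.9677 -0.2522  0.0689]
 [ 1.      0.0002 -0.0013 -0.0006]
 [ 0.0013 -0.2522  0.9677 -0.1396]
 [ 0.      0.      0.      1.    ]] [[308.0324   0.     257.5292]
 [  0.     308.0324 184.3772]
 [  0.       0.       1.    ]]
[[ 0.9053  0.05    0.4218]
 [ 0.0453 -0.9988  0.0211]
 [ 0.4223  0.     -0.9064]]
t 1.35 shift cm [ 35.912  -39.6365 -11.5454] turn deg [ 0.0062 -0.0005 15.1703] grip 0.9981409492446792 F [ 0.3325 -0.1803  0.3933]
```

```bash
python3 -m jog '[[[3.2,-2.9,-1.6,0,0,0,8.7],[3.2,-2.9,-1.6,0,0,0,8.7],[3.2,-2.9,-1.6,0,0,0,8.7],[3.2,-2.9,-1.6,0,0,0,8.7],[3.4,-3.1,-1,0,0,0,8.7],[3.4,-3.1,-1,0,0,0,8.7],[3.4,-3.1,-1,0,0,0,8.7],[3.4,-3.1,-1,0,0,0,8.7],[3.4,-3.1,-1,0,0,0,8.7],[3.4,-3.1,0,0,0,0,8.7],[0,0,0,0,0,7.6,8.7],[0,0,0,0,0,7.6,8.7]]]'
python3 - <<'E'
from h import *
go((.48,-.13,.36),down(0.05))
E
```

```text
time: 2.55
position: [0.4243, -0.2263, 0.359]
tool_rot: [3.14, 0.076, 0.001]
ft_force: [-0.7, -1.0, -0.5]
grip_width: 0.998
t 2.55 shift cm [ 6.0268 -9.3447 -0.1057] turn deg [ 0.0672 -0.0288 -0.0941] grip 0.9978601395956539 F [-0.6696 -0.96   -0.4602]
```

```bash
python3 -m jog '[[[2,-3.1,0,0,0,0,8.7],[2,-3.1,0,0,0,0,8.7],[2,-3.1,0,0,0,0,8.7],[0,0,0,0,0,0,8.7],[0,0,0,0,0,0,8.7]]]'
python3 - <<'E'
from h import *
d=shot('wrist','w1.png')
for l,z in [('socket',.0615),('fitted_top',.197),('stool',.0),('sanding_block',.03)]:
    for r in finder.spot_point(l,'wrist')[:4]: print(l,round(r['conf'],2),np.array(r['point'])*[384,512],atz(d,r['point'],z))
np.savez('w1.npz',**d)
go((.416,.232,.3),down(0.0))
E
```

```text
time: 3.05
position: [0.4789, -0.1316, 0.3586]
tool_rot: [3.14, 0.081, -0.0]
ft_force: [-0.7, -0.1, -0.0]
grip_width: 0.998
socket 0.47 [ 99.4944 265.3184] [ 0.5539 -0.1374  0.0615]
fitted_top 0.75 [152.9856 402.8928] [ 0.5082 -0.2725  0.197 ]
fitted_top 0.7 [210.0864 428.288 ] [ 0.4507 -0.3088  0.197 ]
stool 0.82 [ 30.4128 301.2096] [ 0.6559 -0.1861  0.    ]
sanding_block 0.57 [ 10.9056 297.4208] [ 0.6735 -0.1753  0.03  ]
t 3.3 shift cm [ -4.4983 -36.8098   5.8415] turn deg [0.0185 0.0072 2.7001] grip 0.9986409694110663 F [ 0.5616  0.8665 -0.1992]
```

View pics/w1.png

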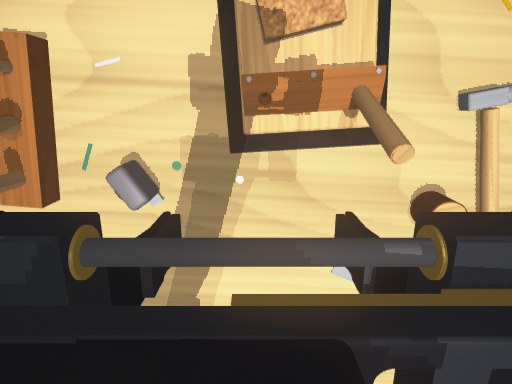

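```bash
python3 -m jog '[[[-0.6,-3.9,0.36,0,0,0,8.7],[-0.6,-3.9,0.36,0,0,0,8.7],[-0.6,-3.9,0.36,0,0,0,8.7],[-0.6,-3.9,0.36,0,0,0,8.7],[-0.6,-3.9,0.36,0,0,0,8.7],[-0.6,-3.9,0.36,0,0,0,8.7],[-0.6,-3.9,0.36,0,0,0,8.7],[-0.6,-3.9,0.36,0,0,0,8.7],[0,0,0,0,0,0,8.7],[0,0,0,0,0,0,8.7]]]'
python3 - <<'E'
from h import *
d=shot('wrist','w2.png')
for l,z in [('leg',.017),('dowel',.165),('coat_peg',.127),('rack',.045)]:
    for r in finder.trace(l,'wrist')[:2]:
        print(l,round(r['conf'],2),np.array(r['point'])*[384,512])
        if l=='leg':
            ys,xs=np.nonzero(r['region']);print(xs.min(),xs.max(),ys.min(),ys.max(),cv2.minAreaRect(np.c_[xs,ys].astype(np.float32)))
for p in [(.416,.232,.195),(.416,.232,.045)]: print(proj(d,p))
np.savez('w2.npz',**d)
E
```

```text
time: 4.3
position: [0.4153, 0.1769, 0.3298]
tool_rot: [3.14, 0.079, 0.001]
ft_force: [0.8, -1.8, -0.3]
grip_width: 1.004
leg 0.65 [168.     204.1856]
189 228 142 186 ((207.876953125, 162.21539306640625), (26.543432235717773, 50.358097076416016), 29.744882583618164)
dowel 0.68 [ 10.2144 224.3072]
coat_peg 0.58 [ 86.5152 216.4224]
rack 0.68 [ 78.6048 233.5744]
[198.3022 177.6863]
[218.4647 152.6937]
```

View pics/w2.png

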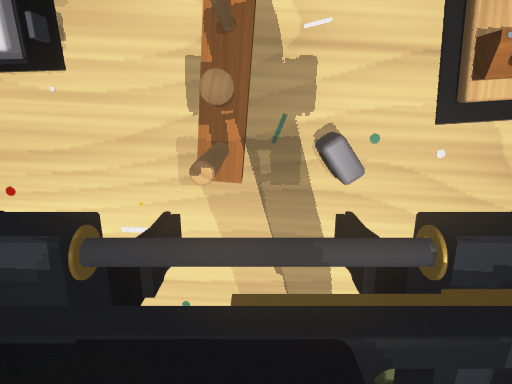

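Run:
```python
from h import *
d=dict(np.load('w2.npz'))
P=lambda x,y,z:atz(d,(y/384,x/512),z)
print(P(202,173,.195),P(217,87,.127),P(229,24,.165))
print('edges',P(199,160,.045),P(208,5,.045),P(242,182,.045),P(256,5,.045))
im=cv2.imread('pics/w2.png')[130:200,170:280]; cv2.imwrite('pics/c1.png',cv2.resize(im,None,fx=6,fy=6,interpolation=cv2.INTER_CUBIC))
d=dict(np.load('w1.npz'))
im=cv2.imread('pics/w1.png')[50:170,220:420]; cv2.imwrite('pics/c2.png',cv2.resize(im,None,fx=4,fy=4,interpolation=cv2.INTER_CUBIC))
c=cv2.vconcat([cv2.resize(cv2.imread('pics/c1.png'),(400,254)),cv2.resize(cv2.imread('pics/c2.png'),(560,336))[:, :400]])
```

```text
[0.4206 0.2286 0.195 ] [0.4992 0.225  0.127 ] [0.5522 0.2103 0.165 ]
edges [0.4044 0.2589 0.045 ] [0.5992 0.2483 0.045 ] [0.3758 0.1978 0.045 ] [0.6022 0.189  0.045 ]
```

View pics/c1.png

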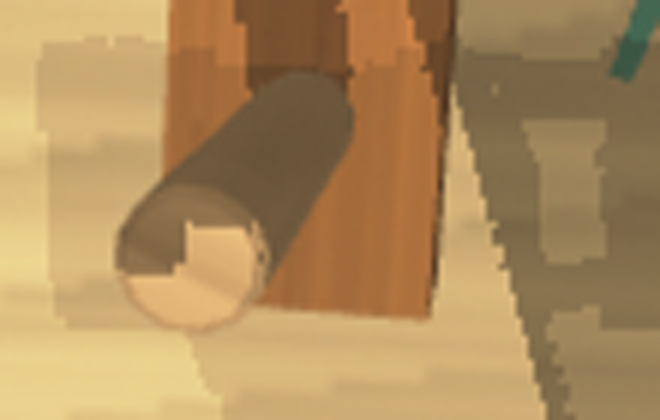

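View pics/c2.png

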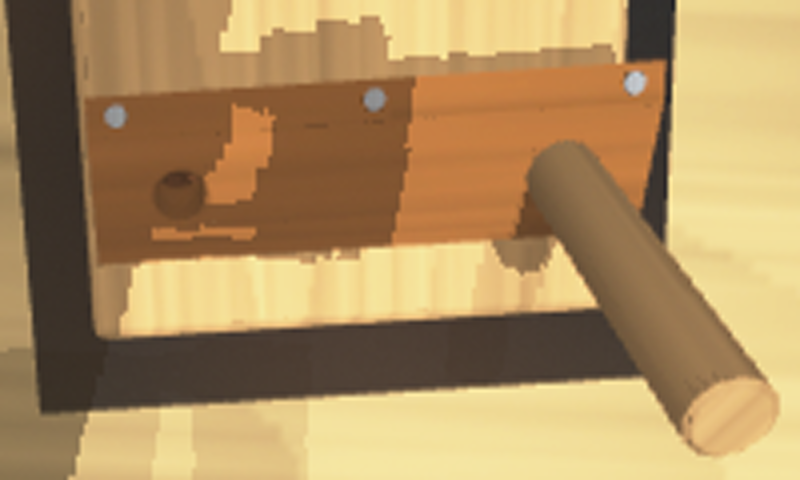

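Run:
```python
from h import *
d=dict(np.load('w1.npz'))
P=lambda x,y,z:atz(d,(y/384,x/512),z)
s=P(265,98.5,.0615);f=P(402.5,153.75,.197);print(s,f)
for yaw in (.12,.13,.14):
    c=R.from_euler('z',yaw)
    print(yaw,'fitted pred',s+c.apply([-.15*np.sin(np.radians(25)),-.13,.1355]))
go((.4206,.2286,.33),down(-.045))
```

```text
[ 0.5552 -0.1369  0.0615] [ 0.5075 -0.2722  0.197 ]
0.12 fitted pred [ 0.5079 -0.2736  0.197 ]
0.13 fitted pred [ 0.5092 -0.274   0.197 ]
0.14 fitted pred [ 0.5106 -0.2745  0.197 ]
t 4.55 shift cm [ 0.7225 -5.2768 -0.0292] turn deg [-0.0023  0.0089  5.2531] grip 1.003584344229237 F [ 0.2829 -0.9136 -0.4966]
```

```bash
python3 -m jog '[[[0.36,-2.64,0,0,0,0,8.7],[0.36,-2.64,0,0,0,0,8.7],[0,0,0,0,0,5.25,6],[0,0,3.6,0,0,0,6],[0,0,3.6,0,0,0,6],[0,0,2.8,0,0,0,6],[0,0,0,0,0,0,6],[0,0,0,0,0,0,6]]]'
python3 - <<'E'
from h import *
d=shot('wrist','w3.png')
go((.4206,.2286,.170),down(-.045))
print(proj(d,(.4206,.2286,.195)))
r=finder.trace('leg','wrist')[:1]
for r in r:
  ys,xs=np.nonzero(r['region']);print(r['conf'],xs.min(),xs.max(),ys.min(),ys.max())
E
```

```text
time: 5.35
position: [0.4203, 0.2297, 0.2303]
tool_rot: [-3.14, 0.068, 0.001]
ft_force: [0.8, 0.2, -0.1]
grip_width: 0.698
t 5.4 shift cm [-0.0298  0.1601  6.1106] turn deg [-0.0524 -0.0821  0.117 ] grip 0.6928771150881188 F [ 0.1007 -0.1896  0.225 ]
[260.5812 220.5977]
0.96 241 278 160 237
```

View pics/w3.png

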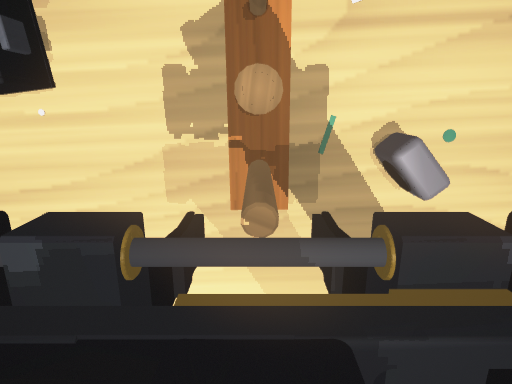

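```bash
python3 -m jog '[[[0,0.1,2.1,0,0,0,6],[0,0,2,0,0,0,6],[0,0,2,0,0,0,6],[0,0,0,0,0,0,5],[0,0,0,0,0,0,1],[0,0,0,0,0,0,1],[0,0,0,0,0,0,1],[0,0,0,0,0,0,1],[0,0,0,0,0,0,1],[0,0,0,0,0,0,1]]]' 45
```

```text
time: 6.45
position: [0.4203, 0.2292, 0.1693]
tool_rot: [-3.141, 0.066, -0.002]
ft_force: [0.1, 0.4, 3.8]
grip_width: 0.267
```

```bash
python3 -m jog '[[[0,0,-1.5,0,0,0,1],[0,0,-2.5,0,0,0,1],[0,0,-3.5,0,0,0,1],[0,0,-3.5,0,0,0,1],[0,0,-3.5,0,0,0,1],[0,0,-2.5,0,0,0,1],[0,0,0,0,0,0,1]]]'
python3 - <<'E'
from h import *
yaw=.12;c=R.from_euler('z',yaw);a=np.radians(25);z=c.apply([-np.sin(a),0,np.cos(a)])
s=np.array([.5552,-.1369,.0615])
# leg origin in tool: grasp at leg z ~.150 -> tcp at leg z .150+.003
for h in (0.06,.0): print('TCP for leg tip',h,'above mouth:',s+z*(h+.1525),' home', s+z*(-.028+.1525))
go(s+z*(.06+.1525),down(yaw,a))
E
```

```text
time: 7.15
position: [0.421, 0.2303, 0.3428]
tool_rot: [-3.139, 0.065, -0.009]
ft_force: [0.1, -0.2, -0.6]
grip_width: 0.264
TCP for leg tip 0.06 above mouth: [ 0.466  -0.1477  0.2541]  home [ 0.503  -0.1432  0.1743]
TCP for leg tip 0.0 above mouth: [ 0.4912 -0.1446  0.1997]  home [ 0.503  -0.1432  0.1743]
t 7.15 shift cm [ 6.0144 37.5862  8.8485] turn deg [ 1.959  24.594  -9.1216] grip 0.26442160119975167 F [ 0.062  -0.1636 -0.624 ]
```

```bash
python3 -m jog '[[[0.4,4,0,0,0,0,1],[0.4,4.2,0,0,0,0,1],[0.4,4.2,0,0,0,0,1],[0.4,4.2,0,0,0,0,1],[0.4,4.2,0,0,0,0,1],[0.4,4.2,0,0,0,0,1],[0.4,4.2,0,0,0,0,1],[0.4,4.2,0,0,0,0,1],[0.4,4.1,0,0,0,0,1],[0,0,0,0.6,8.0,-3,1],[0,0,0,0.6,8.0,-3,1],[0,0,0,0.6,8,-3,1]]]'
python3 - <<'E'
from h import *
yaw=.12;c=R.from_euler('z',yaw);a=np.radians(25);z=c.apply([-np.sin(a),0,np.cos(a)])
s=np.array([.5552,-.1369,.0615])
go(s+z*(.06+.1525),down(yaw,a)); st=ctrl.get_state();print(st['position'],st['joint_positions'])
E
```

```text
time: 8.35
position: [0.4422, -0.1563, 0.3325]
tool_rot: [-3.074, -0.109, -0.501]
ft_force: [-1.6, -0.9, 0.0]
grip_width: 0.266
t 8.35 shift cm [-0.1795 -0.5847  8.2228] turn deg [ 0.2987  6.4546 -2.7698] grip 0.2661903468632231 F [-1.6244 -0.878   0.0262]
[ 0.4422 -0.1563  0.3325] [ 0.6677 -0.3008 -0.2098  1.935  -0.2486  1.2339 -0.9903]
```

```bash
python3 -m jog '[[[0,-0.3,3,0,0,0,1],[0,-0.3,3,0,0,0,1],[-0.2,0,2,0,0,0,1],[0,0,0,0.3,6.4,-2.8,1],[0,0,0,0,0,0,1],[0,0,0,0,0,0,1]]]'
python3 - <<'E'
from h import *
yaw=.12;c=R.from_euler('z',yaw);a=np.radians(25);z=c.apply([-np.sin(a),0,np.cos(a)])
s=np.array([.5552,-.1369,.0615])
go(s+z*(.06+.1525),down(yaw,a)); st=ctrl.get_state();print(st['position'],st['joint_positions'])
E
```

```text
time: 8.95
position: [0.4681, -0.1425, 0.2595]
tool_rot: [-3.037, -0.198, -0.672]
ft_force: [0.4, 0.7, 0.2]
grip_width: 0.266
t 8.95 shift cm [-0.475   0.4786  0.3743] turn deg [-0.0817  0.0428  0.5589] grip 0.2657111003276141 F [0.3521 0.6613 0.1508]
[ 0.4681 -0.1425  0.2595] [ 0.6282 -0.2969 -0.1967  2.1059 -0.341   0.9747 -0.8692]
```

Run:
```python
from h import *
d=shot('wrist','w4.png');np.savez('w4.npz',**d)
st=ctrl.get_state();T=R.from_rotvec(st['tool_rot']);p=st['position']
for n in ('wrist','scene','top'):
    if n!='wrist': d=shot(n,n+'4.png')
    for l in ('socket','leg'):
        for r in finder.spot_point(l,n)[:2]: print(n,l,round(r['conf'],2),(np.array(r['point'])*[384,512])[::-1])
    print(n,'pred tip',proj(d,p+T.apply([0,0,.1525])),'shoulder',proj(d,p+T.apply([0,0,.1245])),'socket',proj(d,[.5552,-.1369,.0615]))
    np.savez(n+'4.npz',**d)
```

```text
wrist socket 0.68 [262.7072 168.192 ]
wrist socket 0.37 [96.     18.7008]
wrist leg 0.8 [257.024  180.5952]
wrist pred tip [258.7488 175.4833] shoulder [258.813 182.639] socket [262.7107 168.1766]
scene socket 0.69 [270.2848 191.6928]
scene leg 0.79 [265.5232 191.3088]
scene pred tip [266.2835 189.5836] shoulder [269.4895 181.5729] socket [259.3406 205.9476]
top socket 0.64 [183.3984 133.5936]
top socket 0.43 [157.9008 215.3856]
top leg 0.58 [261.888  205.2096]
top pred tip [260.5388 202.9439] shoulder [261.0091 206.1722] socket [261.1443 197.55  ]
```

View pics/w4.png

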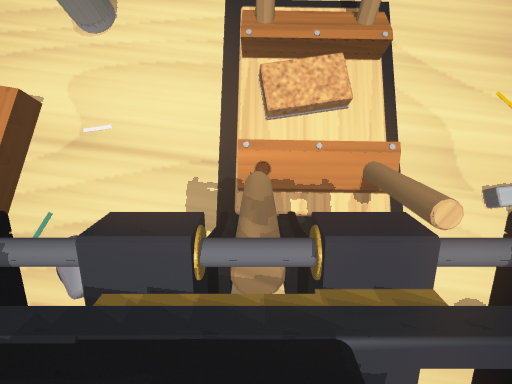

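Run:
```python
from h import *
a=dict(np.load('w1.npz'));b=dict(np.load('w4.npz'))
P=lambda d,x,y,z:atz(d,(y/384,x/512),z)
r=lambda d,x,y:ray(d,(y/384,x/512))
print('socket tri',tri([r(a,265,98.5),r(b,262.7,168.2)]),'fit tri',tri([r(a,402.5,153.75),r(b,447,214)]), 'fit b',P(b,447,214,.197))
for d,q in ((b,[(246,144.5),(392.5,146.5)]),(a,[(249,79),(379,70.5)])):
    u,v=[P(d,*k,.071) for k in q];w=v-u;print('screws',u,v,'yaw',np.arctan2(w[0],-w[1]))
```

```text
socket tri [ 0.5552 -0.1369  0.0613] fit tri [ 0.5072 -0.2733  0.1949] fit b [ 0.5068 -0.2721  0.197 ]
screws [ 0.5785 -0.1142  0.071 ] [ 0.5981 -0.2834  0.071 ] yaw 0.1154788574021214
screws [ 0.5787 -0.1142  0.071 ] [ 0.5979 -0.2835  0.071 ] yaw 0.11344134207578106
```

Run:
```python
import cv2
a=cv2.imread('pics/w4.png')[145:245,215:315];b=cv2.imread('pics/scene4.png')[140:240,215:315]
cv2.imwrite('pics/c4.png',cv2.resize(cv2.hconcat([a,b]),None,fx=4,fy=4,interpolation=cv2.INTER_CUBIC))
```

```text
(no output)
```

View pics/c4.png

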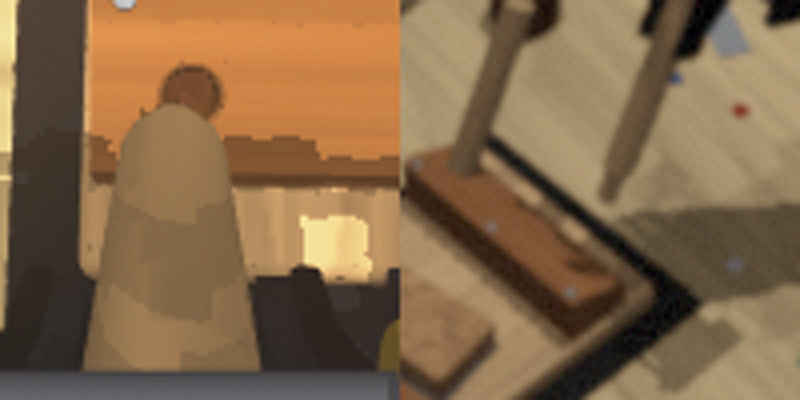

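```bash
cat >> h.py <<'E'
yaw=.116;_c=R.from_euler('z',yaw);_a=np.radians(25);sz=_c.apply([-np.sin(_a),0,np.cos(_a)])
s0=np.array([.5553,-.1369,.0614])
def rel(h):
    go(s0+sz*(h+.1525),down(yaw,_a))
    st=ctrl.get_state();t=st['position']+R.from_rotvec(st['tool_rot']).apply([0,0,.1525])
    S=down(yaw,_a); print('tip in socket-tool axes mm',S.inv().apply(t-s0)*1000,'tcp',S.inv().apply(st['position']-s0)*1000, 'F',S.inv().apply(st['ft_force']),'q',st['joint_positions'])
E
python3 -c "
from h import *
rel(.03)"
```

```text
t 9.4 shift cm [-0.5481  0.4352  3.3722] turn deg [-0.182  -0.0502  0.8744] grip 0.2678984433127352 F [-0.4727  0.4811 -0.5072]
tip in socket-tool axes mm [  5.515   -4.8135 -63.7417] tcp [   5.385    -4.3282 -216.2408] F [-0.5894 -0.5325  0.2847] q [ 0.6281 -0.2961 -0.1966  2.1054 -0.3422  0.9732 -0.8666]
```

```bash
python3 -m jog '[[[0,0.1,0.8,0,0,0.4,1],[-0.15,0.15,0.9,-0.1,0,0.4,1],[-0.2,0.15,0.9,-0.1,0,0,1],[-0.2,0.05,0.8,0,0,0,1],[0,0,0,0,0,0,1],[0,0,0,0,0,0,1]]]'
python3 - <<'E'
from h import *
rel(.0)
d=shot('wrist','w5.png');e=shot('scene','scene5.png')
a=d['frame'][130:230,215:315];b=e['frame'][150:250,215:315]
cv2.imwrite('pics/c5.png',cv2.resize(cv2.hconcat([a,b]),None,fx=4,fy=4,interpolation=cv2.INTER_CUBIC)[:,:,::-1])
print(proj(d,s0),proj(e,s0))
E
```

```text
time: 10.0
position: [0.4785, -0.1458, 0.2259]
tool_rot: [-3.037, -0.178, -0.674]
ft_force: [0.0, -1.5, -0.7]
grip_width: 0.268
t 10.0 shift cm [0.0583 0.0045 2.9266] turn deg [-0.0154 -0.0202  0.0559] grip 0.2675298898485041 F [ 0.0364 -1.495  -0.7123]
tip in socket-tool axes mm [ -0.5393  -0.078  -29.2662] tcp [  -0.593    -0.0369 -181.7661] F [-0.4251  1.4892  0.5877] q [ 0.6255 -0.2487 -0.2076  2.1387 -0.3455  0.8911 -0.8691]
[258.4784 169.9793] [259.3131 205.9846]
```

View pics/c5.png

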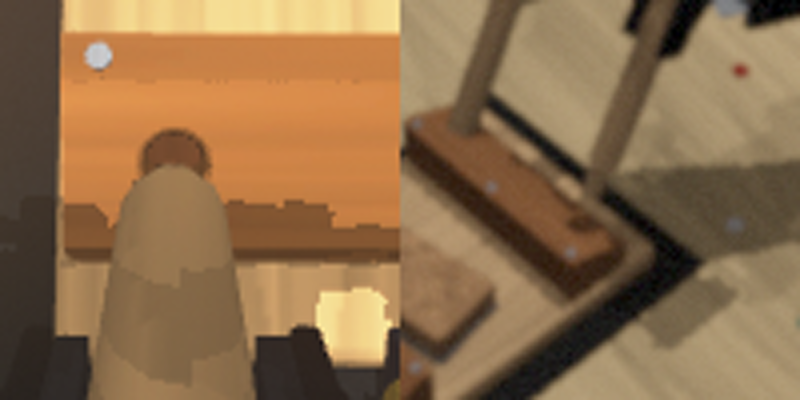

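```bash
python3 -m jog '[[[0.05,0,0.8,0,0,0,1],[0,0,0.9,0,0,0,1],[0,0,0.8,0,0,0,1],[0,0,0.5,0,0,0,1],[0,0,0.4,0,0,0,1],[0,0,0.3,0,0,0,1],[0,0,0,0,0,0,1]]]'
python3 -c "
from h import *
rel(-.028)"
```

```text
time: 10.8
position: [0.4945, -0.1439, 0.1925]
tool_rot: [-3.038, -0.178, -0.674]
ft_force: [-0.8, -0.3, -1.2]
grip_width: 0.264
t 10.8 shift cm [0.003  0.0048 2.0225] turn deg [-0.0112 -0.0207  0.0665] grip 0.26370330071325293 F [-0.7887 -0.3102 -1.2429]
tip in socket-tool axes mm [ 0.0178 -0.0738  7.7752] tcp [  -0.0372   -0.0439 -144.7248] F [-1.2679  0.2168  0.7802] q [ 0.6157 -0.1846 -0.2275  2.1579 -0.3448  0.8033 -0.8742]
```

```bash
python3 -m jog '[[[0,0,0.4,0,0,0,1],[0,0,0.4,0,0,0,1],[0,0,0.4,0,0,0,1],[0,0,0.3,0,0,0,1],[0,0,0.2,0,0,0,1],[0,0,0.15,0,0,0,1],[0,0,0,0,0,0,1]]]'
python3 -c "
from h import *
rel(-.028)"
```

```text
time: 11.5
position: [0.5023, -0.1431, 0.176]
tool_rot: [-3.038, -0.178, -0.675]
ft_force: [0.1, -0.7, -0.2]
grip_width: 0.262
t 11.5 shift cm [-0.0129 -0.0061  0.1936] turn deg [ 0.0037 -0.0426  0.0606] grip 0.26211975403563925 F [ 0.1334 -0.7388 -0.1835]
tip in socket-tool axes mm [ 0.2406  0.0707 26.0636] tcp [   0.1273    0.061  -126.4363] F [-0.035   0.7493  0.1861] q [ 0.6106 -0.1507 -0.2364  2.1654 -0.3436  0.7593 -0.8768]
```

```bash
python3 -m jog '[[[0,0,0.1,0,0,0,1],[0,0,0.1,0,0,0,1],[0,0,0.1,0,0,0,1],[0,0,0.05,0,0,0,1],[0,0,0,0,0,0,1]]]'
python3 -c "
from h import *
rel(-.028)"
```

```text
time: 12.0
position: [0.5037, -0.1433, 0.1747]
tool_rot: [-3.038, -0.178, -0.676]
ft_force: [-10.8, 0.6, 11.7]
grip_width: 0.264
t 12.0 shift cm [-0.0779 -0.043   0.0106] turn deg [ 0.0289 -0.0722  0.074 ] grip 0.2639401946726944 F [-10.8362   0.5831  11.7203]
tip in socket-tool axes mm [ 0.9714  0.5055 27.8924] tcp [   0.7791    0.4288 -124.6074] F [ -4.7405  -1.8334 -15.1424] q [ 0.6099 -0.1463 -0.2372  2.1649 -0.343   0.7545 -0.8773]
```

```bash
python3 -m jog '[[[-0.05,-0.03,0.1,0,0,0,1],[0,0,0.1,0,0,0,1],[0,0,0,0,0,0,1]]]'
python3 - <<'E'
from h import *
rel(-.028)
d=shot('wrist','w6.png');e=shot('scene','scene6.png')
a=d['frame'][90:190,215:315];b=e['frame'][130:230,215:315]
cv2.imwrite('pics/c6.png',cv2.resize(cv2.hconcat([a,b]),None,fx=4,fy=4,interpolation=cv2.INTER_CUBIC)[:,:,::-1])
E
```

```text
time: 12.3
position: [0.5044, -0.1436, 0.1748]
tool_rot: [-3.038, -0.178, -0.678]
ft_force: [-18.9, 1.5, 23.6]
grip_width: 0.269
t 12.3 shift cm [-0.1427 -0.0725 -0.0097] turn deg [ 0.0797 -0.1545  0.0811] grip 0.2691581431470935 F [-18.8785   1.5014  23.614 ]
tip in socket-tool axes mm [ 1.8396  0.9349 28.0911] tcp [   1.4283    0.7231 -124.4082] F [ -6.8575  -3.6763 -29.2528] q [ 0.6096 -0.1457 -0.2373  2.1646 -0.3431  0.7524 -0.8773]
```

View pics/c6.png

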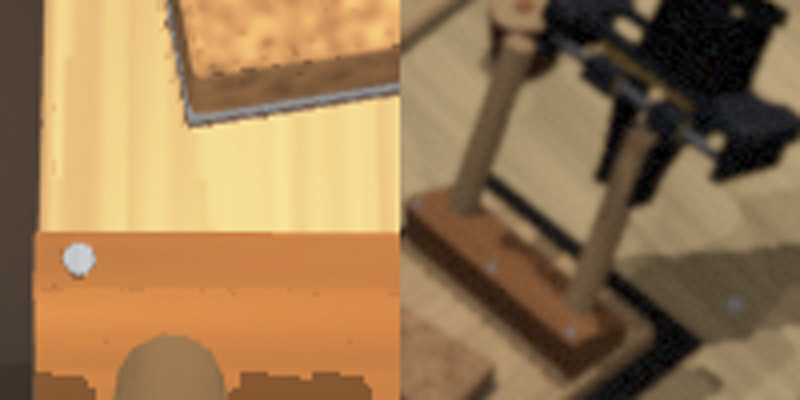

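```bash
python3 -m jog '[[[-0.1,-0.05,-0.15,0,0,0,1],[0,0,-0.1,0,0,0,1],[0,0,0,0,0,0,2.6],[0,0,0,0,0,0,3.2],[0,0,0,0,0,0,4],[0,0,0,0,0,0,4],[0,0,0,0,0,0,4],[0,0,0,0,0,0,4]]]'
python3 -c "
from h import *
rel(-.028)"
```

```text
time: 13.2
position: [0.5022, -0.1423, 0.1727]
tool_rot: [-3.038, -0.178, -0.675]
ft_force: [-0.4, 0.3, -0.4]
grip_width: 0.455
t 13.2 shift cm [ 0.1353  0.0771 -0.1021] turn deg [ 0.0021 -0.0427  0.0635] grip 0.45510732742015125 F [-0.4081  0.3306 -0.3933]
tip in socket-tool axes mm [-1.2395 -0.7638 29.0222] tcp [  -1.3531   -0.7692 -123.4778] F [-0.4989 -0.3756  0.2013] q [ 0.6096 -0.1481 -0.2376  2.1703 -0.3447  0.7515 -0.8761]
```

Released; retract along the leg's axis.

```bash
python3 -m jog '[[[0.13,0.08,-0.4,0,0,0,4],[0,0,-0.8,0,0,0,4],[0,0,-1,0,0,0,4],[0,0,-1,0,0,0,4],[0,0,-1,0,0,0,4],[0,0,-1,0,0,0,4],[0,0,-0.8,0,0,0,4],[0,0,0,0,0,0,4],[0,0,0,0,0,0,4]]]'
python3 - <<'E'
from h import *
rel(-.028)
d=shot('wrist','w7.png');e=shot('scene','scene7.png');t=shot('top','top7.png')
foot=s0+sz*.15
print('pred foot',proj(d,foot),proj(e,foot),'home tip origin',proj(e,s0-sz*.028))
for n in('wrist','scene'):
  for l in('leg','fitted_top'):
    for r in finder.trace(l,n)[:3]:
      ys,xs=np.nonzero(r['region']);print(n,l,round(r['conf'],2),xs.min(),xs.max(),ys.min(),ys.max())
im=np.hstack([d['frame'],e['frame'][100:356,150:406].repeat(2,0).repeat(2,1)[:384]])
cv2.imwrite('pics/c7.png',cv2.resize(im,(800,300))[:,:,::-1])
E
```

```text
time: 14.1
position: [0.4781, -0.146, 0.2279]
tool_rot: [-3.038, -0.178, -0.675]
ft_force: [0.2, 0.1, 0.1]
grip_width: 0.46
t 14.1 shift cm [-0.0011 -0.0142  5.9234] turn deg [ 0.0251 -0.0645  0.0609] grip 0.4598132783560856 F [0.2397 0.1439 0.1265]
tip in socket-tool axes mm [  0.1159   0.1824 -31.2346] tcp [  -0.0557    0.1157 -183.7345] F [ 0.2844 -0.1152 -0.007 ] q [ 0.6262 -0.2516 -0.2072  2.137  -0.3453  0.8947 -0.8694]
pred foot [258.6123 221.8722] [276.4544 163.3597] home tip origin [256.3175 213.4335]
wrist leg 0.75 239 275 161 238
wrist leg 0.32 210 410 0 238
wrist fitted_top 0.91 369 491 161 237
scene leg 0.75 257 281 163 208
scene fitted_top 0.63 237 255 126 149
scene fitted_top 0.57 227 247 139 184
scene fitted_top 0.56 334 346 278 307
```

View pics/c7.png

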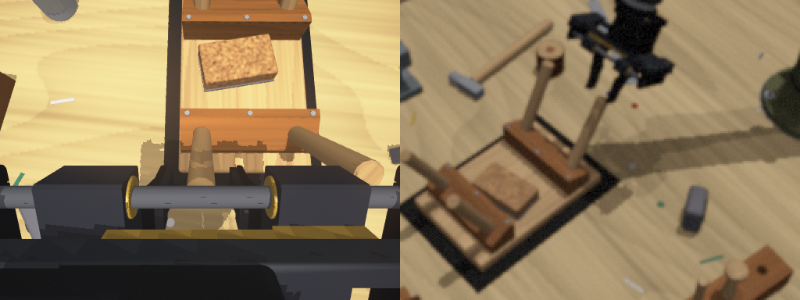

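```bash
python3 -m jog '[[[0,0,-0.8,0,0,0,4],[0,0,0,0,0,0,4],[0,0,0,0,0,0,4]]]' && python3 -c "
from bench import close_job;print(close_job())"
```

```text
time: 14.75
position: [0.475, -0.1466, 0.2356]
tool_rot: [-3.038, -0.178, -0.676]
ft_force: [1.2, -0.2, -0.1]
grip_width: 0.46
the job is handed in; nothing more can be done
None
```

The leg is out of the rack, its tenon is pushed home in the open slanted bore, and I let go of it and handed the job in at about 15 s.

- **Seating:** at a measured depth of about 28 mm it stopped against a 29 N push along the bore and went no further, so the shoulder is down on the bevel.
- **After release:** the picture shows the leg standing parallel to the fitted one. The sanding block, hammer, tape measure and log round look unmoved by eye. The coat peg is still in the rack; the dowel and glue bottle are outside the last picture I viewed, so I didn't check them afterwards.
- **Gripper:** it ended about 20 mm clear of the leg's foot, and the wrist force was about 1 N.
- **One reading was off:** while I tilted the tool high up, joint 2 read -0.3008 for a moment against its limit of -0.30. It came back as the arm went down. I don't know whether that counts as passing the range.

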